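Sweep loose terminal nuts into the catch

ROBOT

A 6-joint arm with a two-finger parallel gripper is mounted at the origin on the work surface. World frame = base frame: x ahead of the robot, y to its left, z up, the work surface at z = 0. Lengths are in m, angles in rad, forces in N, time in s.
With the tool pointing down it reaches from about 0.375 to 0.9 m from the base axis. Payload 3.1 kg.
Tool frame: the origin (TCP) lies between the finger pads; the fingertips stand 22 mm ahead of it and the grasp point (between the pads) lies 3 mm ahead of it; z points along the fingers, y is the line along which they close (so a half turn about z gives the same grasp; the last joint's range is limited). The gripper opens to 87 mm and grips with 3 to 60 N. Pads are 19 mm wide; open, the fingers measure 117 mm over their backs; the gripper's body (75 mm by 190 mm) begins 51 mm behind the grasp point.
Start: joints at [1.107, 0.527, 1.433, -0, 1.181, -0.178], TCP at [0.176, 0.6, 0.245] pointing down, gripper open.
Joint ranges: [-3.08, 3.08], [-0.75, 2.2], [0.22, 2.44], [-1.43, 4.57], [0, 2.65], [-2.85, 2.85]. Speed limits (rad/s): [2.79, 2.79, 3.14, 3.14, 3.14, 3.14].

INTERFACE

Orientations are given as a unit quaternion [x, y, z, w].
In Python, from rig import robot gives the robot as it stands.
- The arm moves only by the tool move_arm, never from a script. Its argument "series" is text: rows parted by semicolons, each of 6 numbers parted by spaces: the shift along the tool's x, y, z in mm, then the turn, a rotation vector about the tool's x, y, z in degrees. In form: dx dy dz ax ay az; .... A call has 1 to 8 rows; each row is the pose to reach, as a shift and turn from the pose commanded when the call began, along the tool's axes at that moment; what a row does not reach only later rows make up. A row lasts 1/12 s, in which the tool goes at most 41.7 mm and 7.16 degrees, less where a joint would pass 70% of its speed; a pose out of reach is approached as far as the arm can. A call with a gripper value outside its range is refused whole. "jaw" is the opening, from 0 (shut) to 1 (fully open), set as the call begins (left out, the last holds). The fingers move at their own pace and stop on an object; "newtons" is the grip in N (left out, the last holds). Time passes only in rows, so rows that repeat a pose let the fingers close. It gives the time, the measured TCP pose, the force, the opening and the grip force at its end, in the units of the state.
- robot.get_obs(): the state, without advancing time (a new reading comes with each control period).
- robot.camera(name): name is "scene" or "top"; returns a dict with "img" (420x560x3 uint8, red, green, blue), "mtx" (3x3 intrinsics, pixels), "distortion" ([k1, k2, p1, p2, k3] as OpenCV has them; the pictures are not rectified), "world_to_cam" (4x4, takes a point from world to camera coordinates). Camera axes: x right, y down, z forward; pixel columns grow to the right and rows downward; lengths in m; the calibration is good to about 2 mm. A picture is of the moment at which its call begins. There is no depth.
- robot.hand_in(): hands the job in; it is judged then, once.
Trained networks look in a picture, given as the dict that the camera call returned (one of the last four; its "shot" number tells which), for a name from the list of things; names that differ only in an ending like _2 or _b are one class to them, and where a whole thing is asked for, a point or a joint stands for the part that bears it (a point fixed in the world has none). Each returns a list of dicts, best first, with "p" (0 to 1); they miss things now and then, are a little off and sometimes report something else, mostly with a low value. They report only what shows in the picture. A call takes as long as a camera call.
- robot.search_frame(picture, thing): "xyz" ([x, y, z] in m, in world coordinates, good to about 4 mm: the middle of the surface that is visible of it).
- robot.tip_of(picture, thing): "xyz" ([x, y, z] in m, in world coordinates, good to about 4 mm: a listed point, or the origin of a listed thing).
The state is a dict: "time": time; "q": joint angles; "joint_velocities": joint speeds; "joint_torque": joint torques, N m; "position": TCP position; "tool_rot": TCP orientation; "ft_force": force on the tool from outside, world axes, zero at the start; "moment": the same for the moment, N m; "grip_width": finger opening in m; "grip_force": force on a finger pad.
Only numpy, scipy, OpenCV 4.12 (cv2) and the standard library are available. Lean on these libraries where they do the work, as an engineer would, in place of code of your own. Each camera call takes 0.05 s, during which the arm holds its last target. There are 200 camera calls.

TASK

Loose metal must not lie about on the battery test bench: with the closed fingers, sweep the three loose steel nuts across the bench top and through the open side of the blue catch, so that all three lie wholly inside it. Slide them along the bench without pinching, lifting or flicking them, and leave everything else on the bench where it is.

Things in the scene. Friction and masses are not known exactly. Their poses are not given: they have to be found in the camera images.
- catch: The catch: a blue three-sided frame fixed to the bench, open on one side (the mouth), white sheet inside level with the bench, no lip or floor step. Its origin lies on the bench at the centre of the mouth; its x axis runs level from the mouth into the catch, y along the mouth, z up. Inside it is 150 mm wide (y -75 to 75) and 130 mm deep (x 0 to 130); walls 8 mm thick, 25 mm high.
- nut_a_center (a point): One of three like dark steel flange nuts, loose and flat on the bench: round flange 34 mm across, hexagon 29 mm across corners, 16 mm high, about 60 g. This point is its centre, 8 mm above the bench.
- nut_b_center (a point): One of three like dark steel flange nuts, loose and flat on the bench: round flange 34 mm across, hexagon 29 mm across corners, 16 mm high, about 60 g. This point is its centre, 8 mm above the bench.
- nut_c_center (a point): One of three like dark steel flange nuts, loose and flat on the bench: round flange 34 mm across, hexagon 29 mm across corners, 16 mm high, about 60 g. This point is its centre, 8 mm above the bench.
- cell_a: Yellow battery cell standing on the bench, leave alone: 60 x 110 x 170 mm (x, y, z), 12 mm terminals on top; origin at the centre of its underside.
- cell_b: Second yellow battery cell, the same size and origin, leave alone.
- mouse: Black computer mouse, leave alone: 95 x 58 x 32 mm (x, y, z); origin at the centre of its underside.
- meter: Red and black hand multimeter lying on its back, leave alone: 170 x 85 x 47 mm (x, y, z); origin at the centre of its underside.
- screwdriver: Screwdriver with a red handle lying on the bench, leave alone: 180 mm long along its x axis, 26 mm thick at the handle, blade to +x; origin under the middle of its length, on the bench.
- tape: Roll of green tape lying flat, leave alone: 90 mm across, 19 mm high; origin at the centre of its underside.
- jar: Small white jar with a red lid, standing, leave alone: 44 mm across, 50 mm high; origin at the centre of its underside.

How it is judged:
By the outcome, as a careful person would: the job done as asked, in the order asked, and still so for the second after the job is handed in, with the robot touching nothing.
It also fails if it takes over 64 s, if anything falls off the work surface, if the arm or the gripper's body presses on something with over 40 N, if the wrist force passes 120 N, or if a joint passes its speed limit or range.

## Working session

There is one attempt and no reset: what is moved stays moved. The work goes in short steps, Python scripts to look and compute and a tool call to move; the robot and the scene stay as the last step left them, time stands still between calls to the robot, and variables do not carry over. Pictures are saved under pics/ and viewed, at most 13 in all, crops included, and the job is handed in when it is done.

Besides the shell and the picture viewer there is one more tool, called after "Emit:" as name(argument=value, ...) on one line, values as JSON. move_arm: Moves the arm, as the interface text tells. Its arguments: {"type":"object","properties":{"series":{"type":"string"},"jaw":{"type":"number"},"newtons":{"type":"number"}},"required":["series"]}

```bash
mkdir -p pics
python3 - <<'E'
from rig import robot
import cv2
for n in ("top","scene"):
    p=robot.camera(n); cv2.imwrite(f"pics/{n}0.png",p["img"][:,:,::-1])
    for t in ["catch","nut_a_center","cell_a","mouse","meter","screwdriver","tape","jar"]:
        print(n,t,[([round(float(v),3) for v in d["xyz"]],round(d["p"],2)) for d in robot.tip_of(p,t)][:5])
o=robot.get_obs();print(o["time"],o["position"],o["tool_rot"])
E
```

```text
top catch [([0.575, 0.244, -0.001], 0.89)]
top nut_a_center []
top cell_a [([0.4, 0.596, 0.003], 0.98), ([0.546, 0.506, 0.0], 0.91), ([0.764, 0.124, 0.001], 0.58)]
top mouse [([0.372, 0.123, -0.004], 0.75)]
top meter [([0.769, -0.065, 0.002], 0.86), ([0.627, -0.291, 0.001], 0.5)]
top screwdriver [([0.469, -0.287, 0.004], 0.74)]
top tape [([0.765, 0.123, -0.001], 0.64)]
top jar [([0.629, -0.29, -0.003], 0.83)]
scene catch [([0.573, 0.24, 0.0], 0.56), ([0.543, 0.506, 0.003], 0.49)]
scene nut_a_center [([0.555, -0.085, 0.008], 0.53)]
scene cell_a [([0.541, 0.507, -0.0], 0.76)]
scene mouse [([0.375, 0.123, 0.001], 0.89), ([0.649, -0.12, 0.007], 0.65)]
scene meter [([0.774, -0.067, 0.001], 0.87)]
scene screwdriver [([0.471, -0.289, 0.001], 0.79)]
scene tape [([0.763, 0.124, 0.001], 0.57)]
scene jar [([0.627, -0.284, -0.004], 0.75), ([0.573, 0.238, -0.001], 0.57)]
0.9 [0.17614436 0.59965415 0.24457101] [1.42396322e-01 9.89809722e-01 3.35238357e-05 3.43687847e-06]
```

View pics/top0.png

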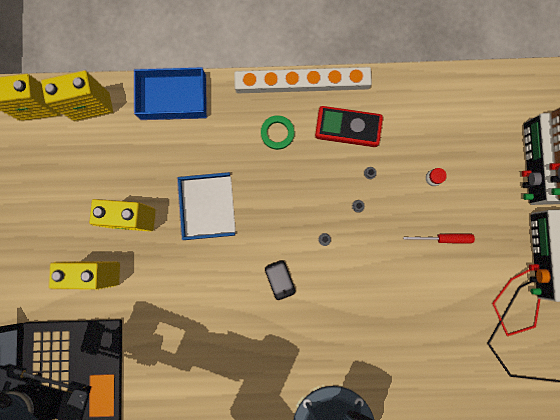

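View pics/scene0.png

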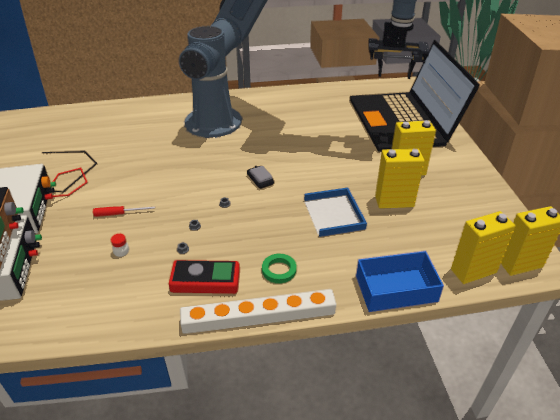

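The top view shows nuts at about (370,173), (358,206) and (325,239). The catch is at (180–236, 173–240) with its mouth on the right, towards −y. Next I measure precisely.

```bash
cat > h.py <<'E'
from rig import robot
import numpy as np, cv2
def world(p,uv,z):
    u=cv2.undistortPoints(np.array(uv,float).reshape(-1,1,2),np.array(p["mtx"]),np.array(p["distortion"])).reshape(-1,2)
    T=np.array(p["world_to_cam"]);R=T[:3,:3];c=-R.T@T[:3,3]
    d=np.c_[u,np.ones(len(u))]@R
    return c+d*((z-c[2])/d[:,2])[:,None]
def nuts(p,x0=140,x1=400,y0=140,y1=262):
    g=p["img"].astype(int).max(2)[y0:y1,x0:x1]
    n,l,s,c=cv2.connectedComponentsWithStats((g<105).astype(np.uint8))
    return [(c[i]+[x0,y0],int(s[i,4])) for i in range(1,n) if s[i,4]>35]
E
python3 - <<'E'
from h import *
p=robot.camera("top")
for c,a in nuts(p): print(c.round(1),a,world(p,[c],.006).round(4))
# blue wall tops, white interior
im=p["img"].astype(int)
sub=im[160:250,165:250]
b=((sub[...,2]>sub[...,0]+50)).astype(np.uint8)
w=((sub.min(2)>150)&(sub.max(2)-sub.min(2)<40)).astype(np.uint8)
for m,z in((b,.025),(w,0)):
    ys,xs=np.nonzero(m); r=cv2.boxPoints(cv2.minAreaRect(np.c_[xs,ys].astype(np.float32)))+[165,160]
    print(r.round(1).tolist(),world(p,r,z).round(3).tolist())
cv2.imwrite("pics/crop1.png",cv2.resize(im[160:260,165:385][:,:,::-1].astype(np.uint8),None,fx=3.6,fy=3.6,interpolation=2))
E
```

```text
[278. 146.] 42 [[0.7257 0.1197 0.006 ]]
[354.2 142.9] 84 [[ 0.7277 -0.083   0.006 ]]
[369.6 172.6] 116 [[ 0.6468 -0.12    0.006 ]]
[191.6 197.1] 237 [[0.5955 0.3512 0.006 ]]
[155.9 201.6] 141 [[0.5861 0.4456 0.006 ]]
[357.8 205.7] 114 [[ 0.56   -0.0852  0.006 ]]
[147.1 217.5] 363 [[0.5448 0.4689 0.006 ]]
[324.4 239.1] 120 [[0.4751 0.0055 0.006 ]]
[[176.8, 176.4], [228.9, 172.1], [234.2, 235.2], [182.0, 239.5]] [[0.649, 0.386, 0.025], [0.656, 0.25, 0.025], [0.491, 0.239, 0.025], [0.484, 0.374, 0.025]]
[[182.4, 180.3], [230.3, 176.3], [234.9, 231.5], [187.0, 235.5]] [[0.642, 0.376, 0.0], [0.649, 0.249, 0.0], [0.502, 0.239, 0.0], [0.495, 0.365, 0.0]]
```

View pics/crop1.png

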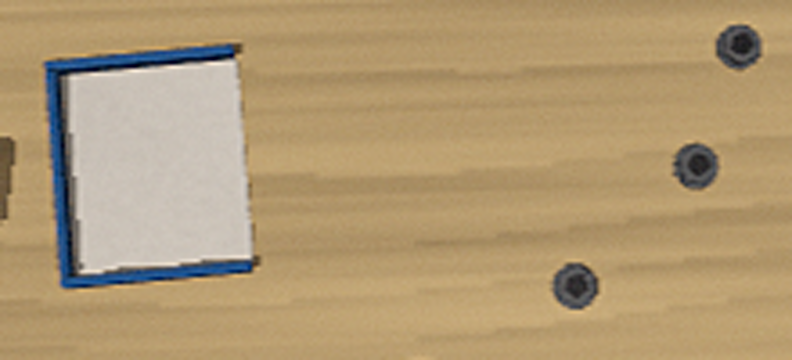

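```bash
cat >> h.py <<'E'
from scipy.spatial.transform import Rotation as Ro
def plan(x,y,z,yaw,n=1):
    o=robot.get_obs();R=Ro.from_quat(o["tool_rot"])
    G=Ro.from_euler('z',yaw,degrees=True)*Ro.from_euler('x',180,degrees=True)
    s=R.inv().apply(np.array([x,y,z])-o["position"])*1000; a=(R.inv()*G).as_rotvec(degrees=True)
    print("t",round(o["time"],2),"pos",np.round(o["position"],4),"F",np.round(o["ft_force"],1),"w",round(o["grip_width"],4),"maxturn/7.16",round(float(abs(a).max()/7.16),1),"dist",s.round(1),"q",np.round(o["q"],2))
    print(";".join(" ".join(f"{v:.1f}" for v in np.r_[s,a]*i/n) for i in range(1,n+1)))
E
python3 -c "
from h import *
plan(.5585,-.135,.245,88)"
```

```text
t 0.95 pos [0.1762 0.5996 0.2446] F [0.8 0.5 0. ] w 0.0873 maxturn/7.16 10.6 dist [-5.739e+02 -5.971e+02 -4.000e-01] q [ 1.11  0.53  1.43 -0.    1.18 -0.18]
-573.9 -597.1 -0.4 0.0 -0.0 75.6
```

Emit:
move_arm(series="-573 -593 0 0 0 75.7;-573 -593 0 0 0 75.7;-573 -593 0 0 0 75.7;-573 -593 0 0 0 75.7;-573 -593 0 0 0 75.7;-573 -593 0 0 0 75.7;-573 -593 0 0 0 75.7;-573 -593 0 0 0 75.7", jaw=0, newtons=10)

```text
time: 1.62
position: [0.3314, 0.3027, 0.2449]
tool_rot: [0.602, 0.799, 0.0, 0.0]
ft_force: [0.8, -0.1, 0.1]
grip_width: 0.0415
grip_force: 0.0
```

```bash
python3 -c "
from h import *
plan(.5585,-.135,.12,88)"
```

```text
t 1.62 pos [0.3314 0.3027 0.2449] F [ 0.8 -0.1  0.1] w 0.0415 maxturn/7.16 2.5 dist [-483.4   97.4  124.9] q [ 0.49  0.29  1.86 -0.    0.99  0.21]
-483.4 97.4 124.9 0.1 -0.0 18.0
```

Emit:
move_arm(series="-483 97 125 0 0 18;-483 97 125 0 0 18;-483 97 125 0 0 18;-483 97 125 0 0 18;-483 97 125 0 0 18;-483 97 125 0 0 18;-483 97 125 0 0 18;-483 97 125 0 0 18")

```text
time: 2.28
position: [0.4818, 0.0162, 0.1623]
tool_rot: [0.718, 0.697, 0.0, 0.0]
ft_force: [0.0, 1.3, -0.1]
grip_width: 0.0007
grip_force: 0.0
```

```bash
python3 -c "
from h import *
plan(.5585,-.135,.025,88)"
```

```text
t 2.28 pos [0.4818 0.0162 0.1623] F [ 0.   1.3 -0.1] w 0.0007 maxturn/7.16 0.0 dist [-148.8   81.   137.4] q [-0.2   0.47  1.87  0.    0.81 -0.17]
-148.8 81.0 137.4 0.0 -0.0 0.3
```

Emit:
move_arm(series="-149 81 42 0 0 0;-149 81 42 0 0 0;-149 81 42 0 0 0;-149 81 42 0 0 0;-149 81 42 0 0 0;-149 81 80 0 0 0;-149 81 118 0 0 0;-149 81 137 0 0 0")

```text
time: 2.95
position: [0.5559, -0.1328, 0.0225]
tool_rot: [0.718, 0.696, -0.001, -0.002]
ft_force: [-1.3, 0.5, -0.2]
grip_width: 0.0006
grip_force: 0.0
```

Run:
```python
from h import *
p=robot.camera("top"); cv2.imwrite("pics/t2.png",cv2.resize(p["img"][130:280,140:420][:,:,::-1],None,fx=2.8,fy=2.8,interpolation=2))
plan(.575,.3085,.025,88)
```

```text
t 3.0 pos [ 0.5572 -0.1333  0.0232] F [ 0.3 -0.6 -0.1] w 0.0004 maxturn/7.16 0.0 dist [442.1   4.7  -1.6] q [-0.43  0.79  1.71 -0.    0.65 -0.4 ]
442.1 4.7 -1.6 -0.1 -0.0 0.3
```

View pics/t2.png

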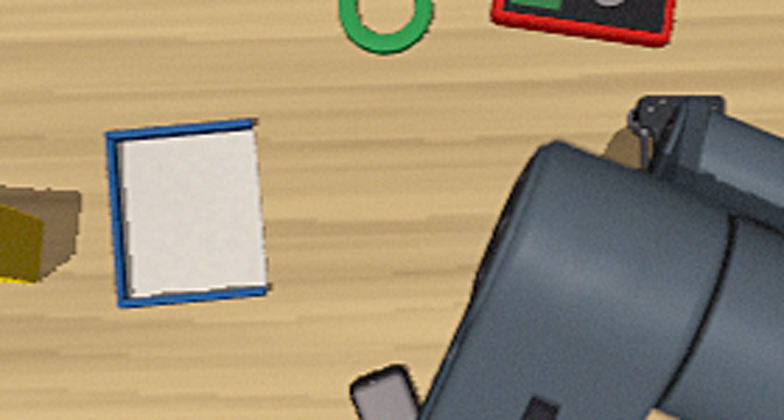

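The arm hides the nuts from the top camera here. B is sitting straight ahead of the fingers, so I start the sweep gently.

Emit:
move_arm(series="8 0 0 0 0 0;15 0 0 0 0 0;20 0 0 0 0 0;25 0 0 0 0 0;31 0 0 0 0 0;38 0 0 0 0 0;46 0 0 0 0 0;55 0 0 0 0 0")

```text
time: 3.67
position: [0.5593, -0.0774, 0.0258]
tool_rot: [0.717, 0.697, 0.0, 0.0]
ft_force: [0.2, -0.5, -0.3]
grip_width: 0.0002
grip_force: 0.3
```

Run:
```python
from h import *
plan(.575,.3085,.025,88)
p=robot.camera("scene"); print([(np.round(d["xyz"],3),round(d["p"],2)) for d in robot.tip_of(p,"nut_b_center")])
cv2.imwrite("pics/s3.png",cv2.resize(p["img"][150:280,130:380][:,:,::-1],None,fx=3,fy=3,interpolation=2))
```

```text
t 3.67 pos [ 0.5593 -0.0774  0.0258] F [ 0.2 -0.5 -0.3] w 0.0002 maxturn/7.16 0.0 dist [386.2   4.4   0.7] q [-0.34  0.78  1.73 -0.    0.63 -0.31]
386.2 4.4 0.7 0.0 0.0 0.3
[(array([0.474, 0.002, 0.01 ]), 0.46)]
```

View pics/s3.png

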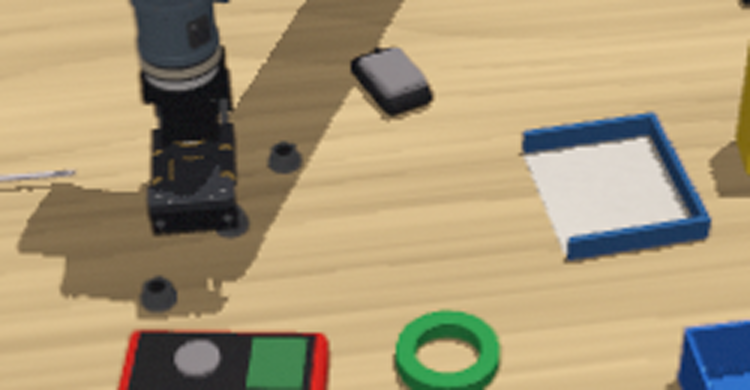

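B (crop 232,222) sits ahead of the fingers and is moving with them. A (157,293) and C (284,157) are undisturbed. I continue.

Emit:
move_arm(series="11 0 0 0 0 0;25 0 0 0 0 0;40 0.5 0 0 0 0;55 0.5 0 0 0 0;70 1 0 0 0 0;85 1 0 0 0 0;100 1 0 0 0 0;114 1 0 0 0 0")

```text
time: 4.43
position: [0.5631, 0.0377, 0.0255]
tool_rot: [0.717, 0.697, -0.0, -0.0]
ft_force: [0.3, -1.1, -0.5]
grip_width: 0.0006
grip_force: 0.3
```

Emit:
move_arm(series="13 0 0 0 0 0;28 0 0 0 0 0;43 0.5 0 0 0 0;58 0.5 0 0 0 0;73 1 0 0 0 0;88 1 0 0 0 0;103 1 0 0 0 0;117 1 0 0 0 0")

```text
time: 5.1
position: [0.5674, 0.1543, 0.0255]
tool_rot: [0.717, 0.697, -0.0, -0.0]
ft_force: [0.0, -1.7, -0.0]
grip_width: 0.0005
grip_force: 0.3
```

Run:
```python
from h import *
plan(.575,.3085,.025,88)
p=robot.camera("top")
for c,a in nuts(p): print(c.round(1),a,world(p,[c],.006).round(4))
q=robot.camera("scene"); print([(np.round(d["xyz"],3),round(d["p"],2)) for d in robot.tip_of(q,"nut_b_center")])
a=np.vstack([cv2.resize(i,None,fx=2,fy=2) for i in (p["img"][140:280,170:400],q["img"][150:280,150:380])])
cv2.imwrite("pics/s4.png",a[:,:,::-1])
```

```text
t 5.1 pos [0.5674 0.1543 0.0255] F [ 0.  -1.7 -0. ] w 0.0005 maxturn/7.16 0.0 dist [154.3   3.1   0.5] q [0.08 0.8  1.67 0.   0.68 0.1 ]
154.3 3.1 0.5 -0.0 0.0 0.3
[247.3 226.8] 6634 [[0.5128 0.2061 0.006 ]]
[369.5 172.4] 97 [[ 0.6473 -0.1197  0.006 ]]
[193.  194.5] 155 [[0.6023 0.3477 0.006 ]]
[324.2 238.4] 114 [[0.477  0.0061 0.006 ]]
[(array([0.475, 0.002, 0.01 ]), 0.58)]
```

View pics/s4.png

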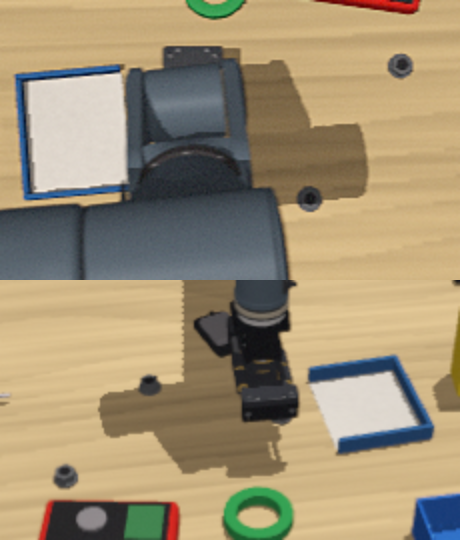

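B shows just past the fingers (lower panel, about 287,417) at the mouth. I push on in.

Emit:
move_arm(series="12 0 0 0 0 0;26 0.5 0 0 0 0;40 1 0 0 0 0;54 1 0 0 0 0;68 1.5 0 0 0 0;81 1.5 0 0 0 0;93 2 0 0 0 0;104 2 0 0 0 0")

```text
time: 5.92
position: [0.5729, 0.2583, 0.0256]
tool_rot: [0.717, 0.697, 0.0, 0.0]
ft_force: [0.1, -1.1, -0.2]
grip_width: 0.0005
grip_force: 0.2
```

Emit:
move_arm(series="11 0 0 0 0 0;21 0.5 0 0 0 0;31 1 0 0 0 0;39 1 0 0 0 0;45 1 0 0 0 0;47 1 0 0 0 0;40 1 0 0 0 0;20 1 0 0 0 0")

```text
time: 6.58
position: [0.5747, 0.2781, 0.0257]
tool_rot: [0.716, 0.698, 0.001, 0.0]
ft_force: [0.2, -0.4, 0.6]
grip_width: 0.0009
grip_force: 0.0
```

Run:
```python
from h import *
plan(.651,-.170,.11,94.7)
q=robot.camera("scene"); print([(np.round(d["xyz"],3),round(d["p"],2)) for d in robot.tip_of(q,"nut_b_center")])
```

```text
t 6.58 pos [0.5747 0.2781 0.0257] F [ 0.2 -0.4  0.6] w 0.0009 maxturn/7.16 0.9 dist [-445.9   88.2  -84.6] q [0.28 0.83 1.53 0.   0.77 0.3 ]
-445.9 88.2 -84.6 0.1 -0.1 -6.2
[(array([0.476, 0.004, 0.007]), 0.55)]
```

Emit:
move_arm(series="0 0 -40 0 0 0;-20 4 -80 0 0 -6;-446 88 -85 0 0 -6;-446 88 -85 0 0 -6;-446 88 -85 0 0 -6;-446 88 -85 0 0 -6;-446 88 -85 0 0 -6;-446 88 -85 0 0 -6")

```text
time: 7.35
position: [0.6188, 0.0091, 0.1075]
tool_rot: [0.68, 0.733, 0.0, 0.0]
ft_force: [1.1, -0.2, 0.6]
grip_width: 0.0004
grip_force: 0.0
```

Run:
```python
from h import *
plan(.651,-.170,.11,94.7)
p=robot.camera("top")
for c,a in nuts(p): print(c.round(1),a,world(p,[c],.006).round(4))
q=robot.camera("scene"); print([(np.round(d["xyz"],3),round(d["p"],2)) for d in robot.tip_of(q,"nut_b_center")])
a=np.vstack([cv2.resize(i,None,fx=2,fy=2) for i in (p["img"][140:280,170:400],q["img"][150:280,150:380])])
cv2.imwrite("pics/s5.png",a[:,:,::-1])
```

```text
t 7.35 pos [0.6188 0.0091 0.1075] F [ 1.1 -0.2  0.6] w 0.0004 maxturn/7.16 0.1 dist [-181.    18.7   -2.5] q [-0.17  0.69  1.56  0.    0.89 -0.24]
-181.0 18.7 -2.5 0.0 -0.0 -0.4
[320.6 216.9] 8468 [[0.5333 0.0134 0.006 ]]
[193.1 194.7] 153 [[0.6018 0.3473 0.006 ]]
[200.  204.3] 82 [[0.5756 0.3295 0.006 ]]
[]
```

View pics/s5.png

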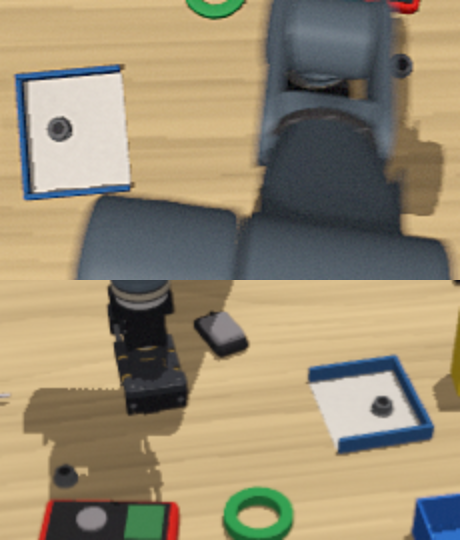

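B lies inside the catch at (0.576, 0.330), as predicted. Now A.

Emit:
move_arm(series="-181 19 -2 0 0 0;-181 19 -2 0 0 0;-181 19 -2 0 0 0;-181 19 -2 0 0 0;-181 19 -2 0 0 0;-181 19 38 0 0 0;-181 19 70 0 0 0;-181 19 82 0 0 0")

```text
time: 8.17
position: [0.6484, -0.1656, 0.022]
tool_rot: [0.68, 0.733, -0.001, -0.004]
ft_force: [-23.8, 4.8, 69.2]
grip_width: 0.0006
grip_force: 34.3
```

```bash
python3 -c "
from h import *
robot.camera('top')
plan(.6152,.2635,.025,94.7)"
```

```text
t 8.22 pos [ 0.649  -0.1657  0.0233] F [-0.1 -0.7  0.7] w 0.0005 maxturn/7.16 0.1 dist [ 4.305e+02 -1.000e+00 -2.000e-01] q [-0.42  0.87  1.44 -0.    0.84 -0.49]
430.5 -1.0 -0.2 -0.4 -0.2 -0.3
```

Fingertips touched the bench briefly from descent overshoot, within limits. I'll descend more gently next time.

Emit:
move_arm(series="5 0 -2 0 0 0;11 0 -2 0 0 0;16 0 -2 0 0 0;21 0 -2 0 0 0;27 0 -2 0 0 0;34 0 -2 0 0 0;42 0 -2 0 0 0;51 0 -2 0 0 0")

```text
time: 8.88
position: [0.6478, -0.1163, 0.0275]
tool_rot: [0.68, 0.733, 0.0, 0.0]
ft_force: [0.3, -1.1, 0.9]
grip_width: 0.0002
grip_force: 0.7
```

```bash
python3 -c "
from h import *
plan(.6152,.2635,.025,94.7)"
```

```text
t 8.88 pos [ 0.6478 -0.1163  0.0275] F [ 0.3 -1.1  0.9] w 0.0002 maxturn/7.16 0.1 dist [381.2  -3.9   2.3] q [-0.35  0.85  1.48 -0.    0.81 -0.42]
381.2 -3.9 2.3 0.0 0.0 -0.4
```

Emit:
move_arm(series="12 0 0 0 0 0;26 0 0 0 0 0;41 -0.5 0 0 0 0;56 -0.5 0 0 0 0;71 -1 0 0 0 0;86 -1 0 0 0 0;101 -1 0 0 0 0;115 -1 0 0 0 0")

```text
time: 9.55
position: [0.6378, -0.0005, 0.0274]
tool_rot: [0.68, 0.734, -0.0, 0.0]
ft_force: [0.1, -2.1, 3.2]
grip_width: 0.0003
grip_force: 1.6
```

Emit:
move_arm(series="13 0 0 0 0 0;28 0 0 0 0 0;43 -0.5 0 0 0 0;58 -0.5 0 0 0 0;73 -1 0 0 0 0;88 -1 0 0 0 0;103 -1 0 0 0 0;117 -1 0 0 0 0")

```text
time: 10.22
position: [0.6279, 0.1159, 0.0274]
tool_rot: [0.68, 0.733, -0.0, 0.0]
ft_force: [0.3, -3.6, 4.0]
grip_width: 0.0004
grip_force: 2.6
```

Run:
```python
from h import *
plan(.6152,.2635,.025,94.7)
p=robot.camera("top");q=robot.camera("scene")
a=np.vstack([cv2.resize(i,None,fx=2,fy=2) for i in (p["img"][140:280,170:400],q["img"][150:280,150:380])])
cv2.imwrite("pics/s6.png",a[:,:,::-1])
```

```text
t 10.22 pos [0.6279 0.1159 0.0274] F [ 0.3 -3.6  4. ] w 0.0004 maxturn/7.16 0.0 dist [148.1  -1.5   2.3] q [ 0.01  0.83  1.53 -0.    0.78 -0.07]
148.1 -1.5 2.3 -0.0 0.0 -0.4
```

View pics/s6.png

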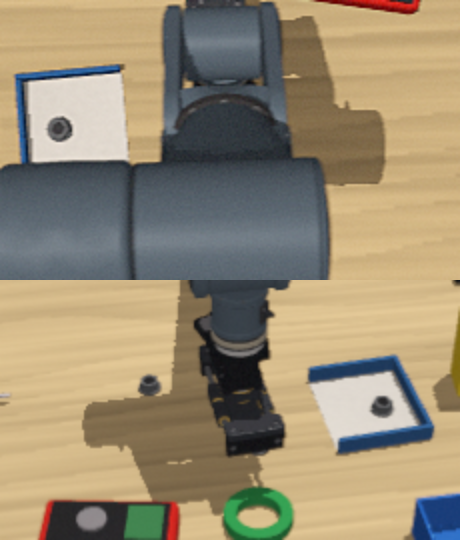

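A is hidden behind the gripper, but the contact force confirms it is still being pushed. The upward 4 N suggests the tips ride on the flange, so I ease up by 1.5 mm while pushing.

Emit:
move_arm(series="9 0 -1.5 0 0 0;20 0 -1.5 0 0 0;32 -0.5 -1.5 0 0 0;44 -0.5 -1.5 0 0 0;57 -0.5 -1.5 0 0 0;70 -1 -1.5 0 0 0;82 -1 -1.5 0 0 0;93 -1 -1.5 0 0 0")

```text
time: 10.98
position: [0.6196, 0.2087, 0.0285]
tool_rot: [0.68, 0.733, -0.0, -0.0]
ft_force: [0.6, -0.6, 0.4]
grip_width: 0.0003
grip_force: 0.1
```

Run:
```python
from h import *
plan(.6152,.2635,.027,94.7)
p=robot.camera("top");q=robot.camera("scene")
a=np.vstack([cv2.resize(i,None,fx=2,fy=2) for i in (p["img"][140:280,170:400],q["img"][150:280,150:380])])
cv2.imwrite("pics/s7.png",a[:,:,::-1])
```

```text
t 10.98 pos [0.6196 0.2087 0.0285] F [ 0.6 -0.6  0.4] w 0.0003 maxturn/7.16 0.0 dist [55.  -0.3  1.5] q [0.15 0.84 1.49 0.   0.81 0.08]
55.0 -0.3 1.5 -0.0 -0.0 -0.3
```

View pics/s7.png

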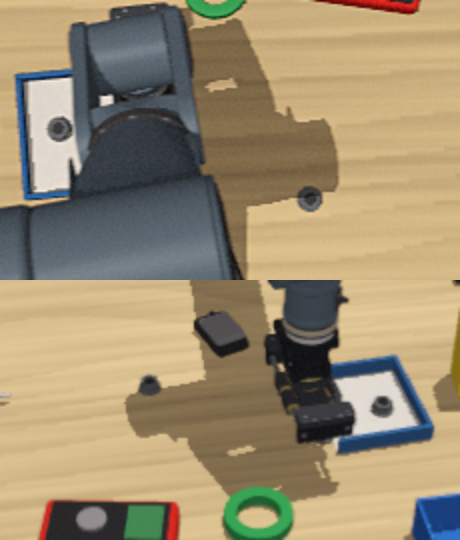

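A is not left behind anywhere, so I finish the push and back off.

Emit:
move_arm(series="8 0 0 0 0 0;18 0 0 0 0 0;28 0 0 0 0 0;38 0 0 0 0 0;48 0 0 0 0 0;56 0 0 0 0 0;60 0 0 0 0 0;60 0 0 0 0 0")

```text
time: 11.75
position: [0.6153, 0.2682, 0.0287]
tool_rot: [0.679, 0.734, 0.0, 0.0]
ft_force: [-0.2, 0.7, 0.5]
grip_width: 0.0002
grip_force: 0.0
```

Emit:
move_arm(series="-12 0 0 0 0 0;-25 0 -10 0 0 0;-40 0 -45 0 0 0;-78 0 -60 0 0 2;-119 0 -70 0 0 8;-160 0 -80 0 0 14;-200 0 -80 0 0 18;-240 0 -80 0 0 18")

```text
time: 12.42
position: [0.634, 0.0234, 0.1108]
tool_rot: [0.788, 0.616, 0.001, 0.001]
ft_force: [0.1, 0.5, -0.5]
grip_width: 0.0005
grip_force: 0.0
```

Run:
```python
from h import *
plan(.4624,-.0435,.11,76)
p=robot.camera("top")
for c,a in nuts(p): print(c.round(1),a,world(p,[c],.006).round(4))
q=robot.camera("scene"); print([(np.round(d["xyz"],3),round(d["p"],2)) for d in robot.tip_of(q,"nut_b_center")])
```

```text
t 12.42 pos [0.634  0.0234 0.1108] F [ 0.1  0.5 -0.5] w 0.0005 maxturn/7.16 0.0 dist [-106.2 -150.5    0.4] q [-0.14  0.7   1.52 -0.    0.92  0.1 ]
-106.2 -150.5 0.4 0.2 0.0 0.1
[312.6 218. ] 8494 [[0.531  0.0343 0.006 ]]
[193.  194.9] 154 [[0.6011 0.3477 0.006 ]]
[214.1 189.8] 87 [[0.6131 0.2918 0.006 ]]
[199.8 204.4] 83 [[0.5755 0.3298 0.006 ]]
[(array([0.543, 0.507, 0.002]), 0.39)]
```

A is inside at (0.613, 0.292) and B is unmoved. Now C.

Emit:
move_arm(series="-106 -150 0 0 0 0;-106 -150 0 0 0 0;-106 -150 0 0 0 0;-106 -150 0 0 0 0;-106 -150 0 0 0 0;-106 -150 10 0 0 0;-106 -150 35 0 0 0;-106 -150 60 0 0 0")

```text
time: 13.23
position: [0.4634, -0.0405, 0.0497]
tool_rot: [0.786, 0.618, 0.001, 0.002]
ft_force: [1.7, -0.1, -0.3]
grip_width: 0.0005
grip_force: 0.0
```

Run:
```python
from h import *
p=robot.camera("top");q=robot.camera("scene")
plan(.4624,-.0435,.0255,76)
for c,a in nuts(p): print(c.round(1),a,world(p,[c],.006).round(4))
```

```text
t 13.33 pos [ 0.4607 -0.0394  0.0468] F [-0.2  0.2  0.9] w 0.0006 maxturn/7.16 0.1 dist [-3.6  2.8 21.3] q [-0.33  0.68  1.98  0.    0.49 -0.09]
-3.6 2.8 21.3 -0.4 -0.0 0.3
[192.8 195. ] 158 [[0.6009 0.3481 0.006 ]]
[214.1 189.7] 90 [[0.6134 0.2916 0.006 ]]
[199.7 204.4] 90 [[0.5755 0.3301 0.006 ]]
[342.4 237.9] 4563 [[ 0.4768 -0.0415  0.006 ]]
```

Emit:
move_arm(series="0 1 5 0 0 0;0 1 10 0 0 0;0 1 15 0 0 0;0 2 19 0 0 0;0 2 21 0 0 0;0 2 22 0 0 0;0 2 22 0 0 0")

```text
time: 13.92
position: [0.4649, -0.0404, 0.0267]
tool_rot: [0.786, 0.618, 0.0, 0.0]
ft_force: [0.1, -0.1, 0.2]
grip_width: 0.0007
grip_force: 0.0
```

```bash
python3 -c "
from h import *
plan(.5386,.2593,.0255,76)"
```

```text
t 13.92 pos [ 0.4649 -0.0404  0.0267] F [ 0.1 -0.1  0.2] w 0.0007 maxturn/7.16 0.0 dist [308.7   0.8   1.2] q [-0.33  0.73  1.98 -0.    0.44 -0.09]
308.7 0.8 1.2 0.0 0.0 0.3
```

Emit:
move_arm(series="5 0 1.5 0 0 0;11 0 1.5 0 0 0;16 0 1.5 0 0 0;21 0 1.5 0 0 0;27 0 1.5 0 0 0;34 0 1.5 0 0 0;42 0 1.5 0 0 0;51 0 1.5 0 0 0")

```text
time: 14.58
position: [0.4771, 0.0099, 0.0252]
tool_rot: [0.786, 0.618, -0.0, 0.0]
ft_force: [0.3, 0.1, -0.4]
grip_width: 0.0004
grip_force: 0.2
```

Emit:
move_arm(series="11 0 0 0 0 0;24 0 0 0 0 0;38 0 0 0 0 0;52 0 0 0 0 0;66 0 0 0 0 0;80 0 0 0 0 0;94 0 0 0 0 0;107 0 0 0 0 0")

```text
time: 15.25
position: [0.5022, 0.1148, 0.0252]
tool_rot: [0.786, 0.618, -0.0, -0.0]
ft_force: [1.2, -0.6, 0.1]
grip_width: 0.0007
grip_force: 0.3
```

Run:
```python
from h import *
plan(.5386,.2593,.0255,76)
p=robot.camera("top");q=robot.camera("scene")
print([(np.round(d["xyz"],3),round(d["p"],2)) for d in robot.tip_of(q,"nut_b_center")])
a=np.vstack([cv2.resize(i,None,fx=2,fy=2) for i in (p["img"][140:280,170:400],q["img"][150:280,150:380])])
cv2.imwrite("pics/s8.png",a[:,:,::-1])
```

```text
t 15.25 pos [0.5022 0.1148 0.0252] F [ 1.2 -0.6  0.1] w 0.0007 maxturn/7.16 0.1 dist [149.1   1.4  -0.3] q [0.01 0.75 1.85 0.   0.54 0.25]
149.1 1.4 -0.3 -0.0 0.0 0.4
[(array([0.514, 0.14 , 0.008]), 0.62)]
```

View pics/s8.png

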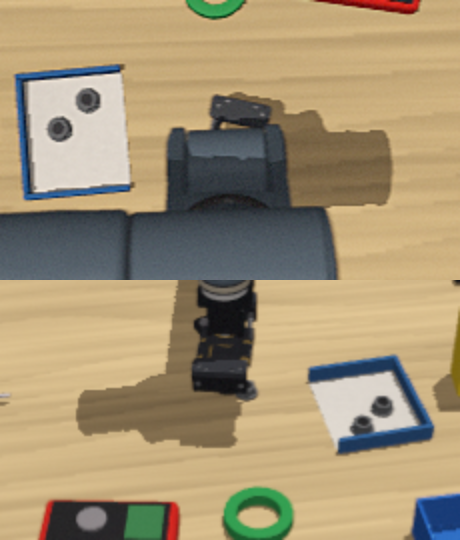

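C is at about (0.514, 0.140), in front of the fingers (lower panel 247,392). A and B are in the catch. I finish.

Emit:
move_arm(series="11 0 0 0 0 0;23 0 0 0 0 0;36 0 0 0 0 0;49 0 0 0 0 0;62 0 0 0 0 0;75 0 0 0 0 0;87 0 0 0 0 0;97 0 0 0 0 0")

```text
time: 16.07
position: [0.5254, 0.209, 0.0252]
tool_rot: [0.786, 0.618, 0.0, 0.0]
ft_force: [0.2, 0.2, -0.1]
grip_width: 0.0002
grip_force: 0.1
```

Emit:
move_arm(series="9 0 0 0 0 0;19 0 0 0 0 0;29 0 0 0 0 0;38 0 0 0 0 0;46 0 0 0 0 0;50 0 0 0 0 0;50 0 0 0 0 0;38 0 0 0 0 0")

```text
time: 16.73
position: [0.5349, 0.2456, 0.0254]
tool_rot: [0.786, 0.619, 0.001, 0.0]
ft_force: [0.1, -0.2, -0.3]
grip_width: 0.0003
grip_force: 0.0
```

Emit:
move_arm(series="-20 0 -10 0 0 0;-40 0 -40 0 0 0;-75 0 -70 0 0 0;-115 0 -75 0 0 0;-155 0 -75 0 0 0;-195 0 -75 0 0 0;-230 0 -75 0 0 0;-230 0 -75 0 0 0")

```text
time: 17.4
position: [0.4775, 0.015, 0.1004]
tool_rot: [0.788, 0.615, -0.001, -0.0]
ft_force: [-0.1, -0.2, 0.2]
grip_width: 0.0004
grip_force: 0.0
```

Run:
```python
from h import *
p=robot.camera("top");q=robot.camera("scene")
for c,a in nuts(p): print(c.round(1),a,world(p,[c],.006).round(4))
for t in ["mouse","meter","screwdriver","tape","jar"]: print(t,[np.round(d["xyz"],3) for d in robot.tip_of(q,t)[:1]])
print(robot.get_obs()["time"])
a=np.vstack([cv2.resize(i,None,fx=2,fy=2) for i in (p["img"][140:280,170:400],q["img"][150:280,150:380])])
cv2.imwrite("pics/s9.png",a[:,:,::-1])
```

```text
[192.9 194.8] 156 [[0.6015 0.3479 0.006 ]]
[214.  189.7] 91 [[0.6132 0.292  0.006 ]]
[334.9 232.5] 3061 [[ 0.4915 -0.0226  0.006 ]]
[199.7 204.4] 90 [[0.5754 0.3303 0.006 ]]
[218.2 215.7] 85 [[0.5442 0.282  0.006 ]]
mouse [array([ 0.375,  0.125, -0.002])]
meter [array([ 0.772, -0.069,  0.002])]
screwdriver [array([ 0.473, -0.291,  0.001])]
tape [array([0.763, 0.119, 0.002])]
jar []
17.75
```

View pics/s9.png

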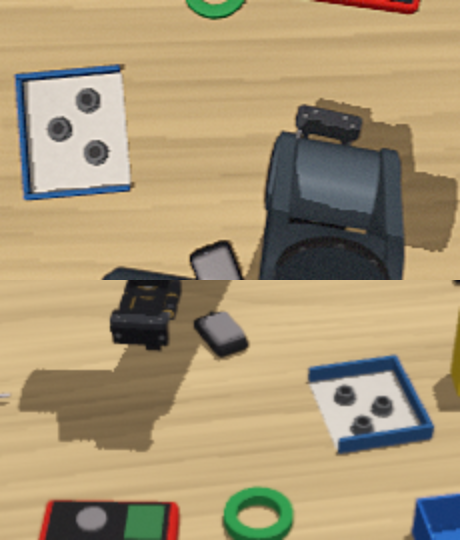

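All three nuts lie well inside the catch (upper panel 88,100; 60,129; 95,152). The arm is clear and the other things I checked have not moved.

```bash
python3 -c "
from rig import robot
print(robot.hand_in())"
```

```text
the job is handed in; nothing more can be done
None
```

All three nuts were swept wholly inside the blue catch and the job was handed in at about 18 s; the mouse, meter, screwdriver and tape measured unmoved at the end (jar and cells not re-measured), and the fingertips once briefly touched the bench at 69 N wrist force.

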